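# Hang the wide tool caddy on its two hooks

### The job

Clear the bench: take the wider of the two tool caddies and hang it level on the hook stand, one end of its long bar in each hook. Lower it until both ends are sitting down in their hooks, only then let go, and leave it hanging still. Leave the narrower caddy standing where it is.

Things in the scene. Friction and masses are not known exactly. Their poses are not given: they have to be found in the camera images.
- wide_caddy: The wider tool caddy: open grey metal tray 70 (x) x 160 (y) x 32 mm on the bench, 0.3 to 0.6 kg. End plates 34 mm wide rise to a 12 mm round bar along its y, 105 mm above the underside, 264 mm long: it sticks out 52 mm past each tray end and has an 18 mm end button, 4 mm thick, at each tip. Origin: centre of the underside, z up. Same both ways round.
- wide_caddy_grip (a point): Centre of the wider caddy's black rubber grip block: on the bar's axis, halfway along it, 105 mm above the underside. The block is 22 mm across the bar (x), 44 mm along it (y), 24 mm tall. Axes as the caddy's: y along the bar.
- narrow_caddy_grip (a point): The same point on the narrower caddy, a bystander: same build and height, but its tray is 90 mm long and its bar 160 mm overall, too short to reach both hooks. Loose; y along its bar.
- hook_stand: Fixed dark steel stand, base 110 x 260 x 10 mm, two uprights 195 mm tall, 56 mm behind the origin (its +x). From each a hook of 10 mm rod reaches to -x and forms a V open upward, tips 180 mm high, at y = +107 and -107 mm; space between is clear. Origin: on the bench below the midpoint of the hooks. A bar seated in both V's lies along y, centre at x = 0, z = 150 mm; V mouth about 44 mm wide.

How it is judged:
By the outcome, as a careful person would: the job done as asked, in the order asked, and still so for the second after the job is handed in, with the robot touching nothing.
It also fails if it takes over 42 s, if anything falls off the work surface, if the arm or the gripper's body presses on something with over 40 N, if the wrist force passes 120 N, or if a joint passes its speed limit or range.

### The arm

A 6-joint arm with a two-finger parallel gripper is mounted at the origin on a cart in front of the work surface, level with it; the furniture and walls round the work are solid. World frame = base frame: x ahead of the robot, y to its left, z up, the work surface at z = 0. Lengths are in m, angles in rad, forces in N, time in s.
With the tool pointing down it reaches from about 0.35 to 0.775 m from the base axis. Payload 5.5 kg.
Tool frame: the origin (TCP) lies midway between the tips of the shut fingers; the grasp point (between the pads) lies grip_point_offset behind it (grip_point_offset is the distance from the TCP to the grasp point, in m); z points along the fingers, y is the direction in which the jaws open and shut (so a half turn about z gives the same grasp; the last joint's range is limited). The gripper opens to 85 mm and grips with 20 to 120 N. Pads are 22 mm wide; open, the fingers measure 114 mm over their backs; the gripper's body (76 mm by 85 mm) begins 54 mm behind the grasp point. The pads swing forward as they close: fully open they stand 13 mm farther back than shut.
Start: joints at [1.094, 0.313, 0.046, 1.304, 0, 1.431], TCP at [0.19, 0.543, 0.231] pointing down, gripper open.
Joint ranges: [-2.76, 2.76], [-0.86, 1.69], [-1.03, 1.26], [-2.2, 2.34], [-1.47, 1.5], [-3.14, 3.14]. Speed limits (rad/s): [2.57, 2.57, 3.14, 3.14, 3.14, 3.14].

### API

Orientations are given as a unit quaternion [w, x, y, z].
In Python, from workcell import * gives the robot as it stands.
- The arm moves only by the tool send_rows, never from a script. Its argument "series" is one flat list of numbers, 7 for each row, row after row: the shift along the tool's x, y, z in cm, then the turn, a rotation vector about the tool's x, y, z in degrees, then the opening, from 0 (shut) to 1 (fully open). A call has 1 to 10 rows; each row is the pose to reach, as a shift and turn from the pose commanded when the call began, along the tool's axes at that moment; what a row does not reach only later rows make up. A row lasts 1/12 s, in which the tool goes at most 41.7 mm and 7.16 degrees, less where a joint would pass 70% of its speed; a pose out of reach is approached as far as the arm can. A call with a gripper value outside its range is refused whole. The fingers move at their own pace and stop on an object; "newtons" is the grip in N (left out, the last holds). Time passes only in rows, so rows that repeat a pose let the fingers close. It gives the time, the measured TCP pose, the force and the opening at its end, in the units of the state.
- get_state(): the state, without advancing time (a new reading comes with each control period).
- read_camera(name): name is "scene" or "top" or "wrist"; returns the picture (400x640x3 uint8, blue, green, red); there is no depth.
- camera_info(name): a dict with "K" (3x3 intrinsics, pixels), "D" ([k1, k2, p1, p2, k3] as OpenCV has them; the pictures are not rectified), "xyz" and "attitude" of the camera in the world. Camera axes: x right, y down, z forward; pixel columns grow to the right and rows downward; lengths in m; the calibration is good to about 2 mm. A picture is of the moment at which its call begins: read the wrist's pose just before it. camera_info takes no time and is no camera call; for the wrist camera it gives the pose at the moment of the call.
- hand_in(): hands the job in, once; it reports no verdict.
Trained networks look in the newest picture that a camera, given by its name, has taken for a name from the list of things; names that differ only in an ending like _2 or _b are one class to them, and where a whole thing is asked for, a point or a joint stands for the part that bears it (a point fixed in the world has none). Each returns a list of dicts, best first, with "p" (0 to 1); they miss things now and then, are a little off and sometimes report something else, mostly with a low value. They report only what shows in the picture. A call takes as long as a camera call.
- silhouettes(camera, label): "pixels" (400x640 bool, what is visible of it) and "box" ([left, top, width, height] in pixels, round what is visible of it).
The state is a dict: "clock": time; "joint_pos": joint angles; "qvel": joint speeds; "tau": joint torques, N m; "tcp_pos": TCP position; "orientation": TCP orientation; "wrist_force": force on the tool from outside, world axes, zero at the start; "ft_torque": the same for the moment, N m; "finger_gap": finger opening in m.
Only numpy, scipy, OpenCV 4.12 (cv2) and the standard library are available. Lean on these libraries where they do the work, as an engineer would, in place of code of your own. Each camera call takes 0.05 s, during which the arm holds its last target. There are 200 camera calls.

## Working session

There is one attempt and no reset: what is moved stays moved. The work goes in short steps, Python scripts to look and compute and a tool call to move; the robot and the scene stay as the last step left them, time stands still between calls to the robot, and variables do not carry over. Pictures are saved under pics/ and viewed, about 8 in all and at most 12, crops included, and the job is handed in when it is done.

Besides the shell and the picture viewer there is one more tool, called after "Emit:" by a JSON object that holds its "fn" and its "kwargs", one argument or row to a line. send_rows: Moves the arm, as the interface text tells. Its arguments: {"type":"object","properties":{"series":{"type":"array"},"newtons":{"type":"number"}},"required":["series"]}

```bash
mkdir -p pics; ls
python3 - <<'E'
from workcell import *
import cv2, numpy as np
s=get_state();print(s)
try: print(grip_point_offset)
except Exception as e: print(e)
for c in ["scene","top"]:
    im=read_camera(c); cv2.imwrite(f"pics/{c}0.png",im)
    print(c,camera_info(c))
    for l in ["wide_caddy","wide_caddy_grip","narrow_caddy_grip","hook_stand"]:
        for d in silhouettes(c,l)[:3]:
            ys,xs=np.nonzero(d["pixels"]);print(l,d["p"],d["box"],xs.mean(),ys.mean())
a=[cv2.imread(f"pics/{c}0.png") for c in ["top","scene"]]
cv2.imwrite("pics/both.png",np.vstack(a)[:, :])
E
```

```text
pics
{'clock': 0.0, 'joint_pos': array([1.09438979e+00, 3.13992062e-01, 4.49467596e-02, 1.30360993e+00,
       2.33863210e-05, 1.43120791e+00]), 'qvel': array([ 0.00113596,  0.00072713, -0.00032759,  0.00017862,  0.00191953,
        0.00119694]), 'tau': array([-4.50801999e-04, -4.80622315e+01,  2.98532706e+01,  1.92543631e-02,
        4.52744018e-05,  1.35347162e-05]), 'tcp_pos': array([0.18977985, 0.54221691, 0.23040046]), 'orientation': array([-2.92907580e-04,  1.67614067e-01,  9.85852251e-01, -8.82170849e-04]), 'wrist_force': array([-0.23371683, -0.87007541,  0.11961833]), 'ft_torque': array([-0.01110392, -0.01350178, -0.0165713 ]), 'finger_gap': 0.08531921799831436}
0.0187
scene {'K': array([[451.68501909,   0.        , 315.26159633],
       [  0.        , 451.68501909, 196.637456  ],
       [  0.        ,   0.        ,   1.        ]]), 'D': array([-0.07956732,  0.        ,  0.        ,  0.        ,  0.        ]), 'xyz': array([0.06654058, 0.49125368, 0.64255682]), 'attitude': array([ 0.1691669 , -0.32781144,  0.83836522, -0.40133026])}
wide_caddy 0.93 [180.6, 240.8, 153.6, 115.5
[... 302 characters left out ...]
ook_stand 0.68 [194.5, 113.6, 140.6, 149.5] 261.7006944444444 204.64652777777778
top {'K': array([[503.29191324,   0.        , 318.37854754],
       [  0.        , 503.29191324, 198.77643309],
       [  0.        ,   0.        ,   1.        ]]), 'D': array([-0.02835717,  0.        ,  0.        ,  0.        ,  0.        ]), 'xyz': array([ 0.38707061, -0.0120889 ,  1.22394515]), 'attitude': array([ 0.05767184, -0.69720746,  0.71276682, -0.05039034])}
wide_caddy 0.92 [161.5, 227.3, 122.0, 42.1] 225.6471538150989 245.88817117480824
wide_caddy_grip 0.89 [163.6, 229.0, 120.3, 40.1] 225.68634686346863 246.08159081590816
hook_stand 0.63 [243.5, 120.6, 115.5, 84.3] 299.67717551622417 167.969395280236
```

View pics/top0.png

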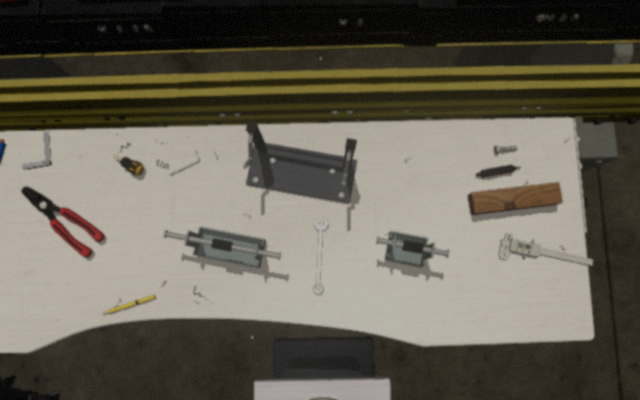

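View pics/scene0.png

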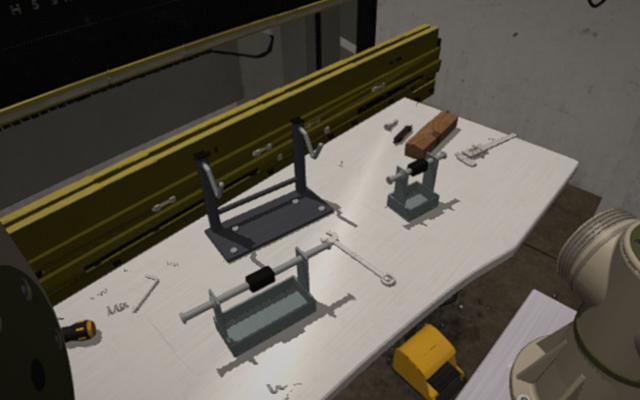

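The top view shows the wide caddy with its bar from about (166,234) to (279,254) and its grip at (223,244). The stand base spans about (247–356, 145–200) and the narrow caddy is at (411,247). The scene view agrees. I'll enlarge the stand and caddy next.

```bash
cat > h.py <<'E'
from workcell import *
import cv2, numpy as np
from scipy.spatial.transform import Rotation as R
def rot(q): return R.from_quat([q[1],q[2],q[3],q[0]]).as_matrix()
def ray(ci,uv):
    p=cv2.undistortPoints(np.array([[uv]],float),ci["K"],ci["D"])[0,0]
    return rot(ci["attitude"])@np.array([p[0],p[1],1])
def onz(ci,uv,z):
    d=ray(ci,uv);return ci["xyz"]+d*(z-ci["xyz"][2])/d[2]
def proj(ci,P):
    M=rot(ci["attitude"]).T
    return cv2.projectPoints(np.atleast_2d(P).astype(float),cv2.Rodrigues(M)[0],-M@ci["xyz"],ci["K"],ci["D"])[0][:,0]
def tri(cs,uvs):
    A=0;b=0
    for c,uv in zip(cs,uvs):
        d=ray(c,uv);d/=np.linalg.norm(d);M=np.eye(3)-np.outer(d,d);A=A+M;b=b+M@c["xyz"]
    return np.linalg.solve(A,b)
E
python3 - <<'E'
from h import *
t=camera_info("top");s=camera_info("scene")
for n,uv in dict(barL=(166.5,234),barR=(279,254.5),grip=(222.5,244.5)).items(): print(n,onz(t,uv,.105))
for n,uv in dict(barL=(184,318),barR=(329,239),grip=(260,278)).items(): print(n,onz(s,uv,.105))
print('narrow',onz(t,(411,246),.105),onz(s,(418,166.5),.105))
a=cv2.imread("pics/top0.png")[110:215,235:370];b=cv2.imread("pics/scene0.png")[110:270,180:350]
cv2.imwrite("pics/ct.png",np.hstack([cv2.resize(a,(400,int(105*400/135)),interpolation=2)]))
A=cv2.resize(a,None,fx=3,fy=3,interpolation=2);B=cv2.resize(b,None,fx=2.3,fy=2.3,interpolation=2)
o=np.zeros((max(A.shape[0],B.shape[0]),A.shape[1]+B.shape[1],3),np.uint8);o[:A.shape[0],:A.shape[1]]=A;o[:B.shape[0],A.shape[1]:]=B
o=np.clip(o.astype(float)*1.8,0,255).astype(np.uint8);print(o.shape)
cv2.imwrite("pics/c.png",o)
E
```

```text
barL [0.48772643 0.33943158 0.105     ]
barR [0.43685419 0.08748458 0.105     ]
grip [0.46164095 0.21323631 0.105     ]
barL [0.48752242 0.33916458 0.105     ]
barR [0.44235636 0.07392578 0.105     ]
grip [0.46365169 0.21242812 0.105     ]
narrow [ 0.44916361 -0.20528138  0.105     ] [ 0.44963848 -0.21229224  0.105     ]
(368, 796, 3)
```

View pics/c.png

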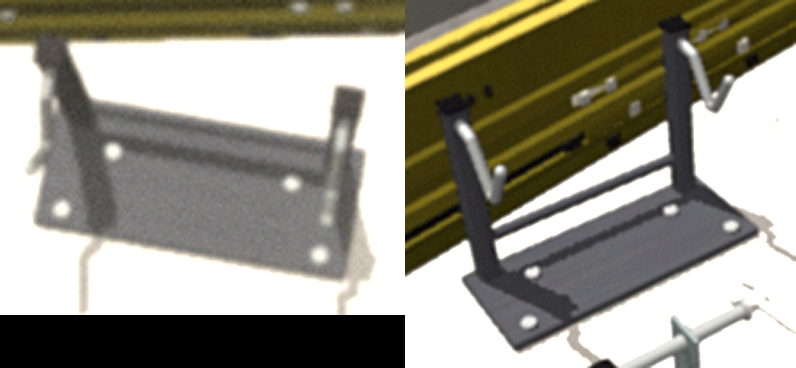

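Run:
```python
from h import *
t=camera_info("top");s=camera_info("scene")
T=dict(topL=(251,125.3),topR=(350.7,142.7),tipL=(247,165),tipR=(344,181.7),bL=(247.3,184),bR=(350,202.7))
S=dict(topL=(201.7,155.2),topR=(297.4,120.4),tipL=(221.3,184.8),tipR=(319.6,144.8),bL=((516-405)/2.3+180,347/2.3+110),bR=((757-405)/2.3+180,232/2.3+110))
for k in T:
    z=.195 if 'top' in k else .18 if 'tip' in k else .01
    print(k,tri([t,s],[T[k],S[k]]).round(4),onz(t,T[k],z).round(4),onz(s,S[k],z).round(4))
for k,uv in dict(vL=(219.1,197),vR=(314.3,157)).items(): print(k,onz(s,uv,.142))
```

```text
topL [0.7059 0.135  0.1927] [0.7069 0.1365 0.195 ] [0.7002 0.1358 0.195 ]
topR [ 0.6635 -0.0744  0.1928] [ 0.6636 -0.0737  0.195 ] [ 0.6596 -0.072   0.195 ]
tipL [0.6271 0.1494 0.171 ] [0.6243 0.1472 0.18  ] [0.6175 0.1565 0.18  ]
tipR [ 0.5847 -0.0579  0.174 ] [ 0.5833 -0.0578  0.18  ] [ 0.5784 -0.0506  0.18  ]
bL [0.6162 0.1733 0.005 ] [0.6151 0.1723 0.01  ] [0.6121 0.1759 0.01  ]
bR [ 0.5651 -0.0779  0.0032] [ 0.5629 -0.0784  0.01  ] [ 0.561  -0.0711  0.01  ]
vL [0.63613101 0.15436051 0.142     ]
vR [ 0.59694228 -0.05415613  0.142     ]
```

The stand origin is at about (0.629, 0.041) with yaw −11.5°. The caddy grip is at about (0.4625, 0.213), also with yaw about −11°. Heights and sizes match the specs. I'll move above the grip now.

Emit:
{"fn": "send_rows", "kwargs": {
  "series": [-4,-2.4,0.3,0,0,6.5,1,-8,-4.8,0.6,0,0,13,1,-12,-7.2,0.9,0,0,19.5,1,-15.5,-9.4,1.2,0,0,26,1,-19,-11.5,1.5,0,0,32.5,1,-22.5,-13.6,1.8,0,0,39,1,-26,-15.7,2.1,0,0,45.5,1,-29.5,-17.8,2.4,0,0,52,1,-33,-20,2.7,0,0,58.5,1,-36.6,-22.1,3,0,0,65,1]
}}

```text
clock: 1.33
tcp_pos: [0.4557, 0.2205, 0.2024]
orientation: [0.0, 0.673, 0.74, 0.0]
wrist_force: [0.6, 0.4, 0.7]
finger_gap: 0.0851
```

Emit:
{"fn": "send_rows", "kwargs": {
  "series": [0,0,0,0,0,6,1,0,0,0,0,0,12,1,0,0,0,0,0,17,1,0,0,0,0,0,17,1,0,0,0,0,0,17,1]
}}

```text
clock: 1.75
tcp_pos: [0.4548, 0.2222, 0.2022]
orientation: [-0.0, 0.773, 0.635, 0.0]
wrist_force: [-0.7, -0.1, 0.1]
finger_gap: 0.0857
```

Run:
```python
from h import *
s=get_state();print(s["clock"],s["tcp_pos"],s["orientation"],s["joint_pos"])
M=rot(s["orientation"]);print(M.round(3))
ci=camera_info("wrist");print(ci["xyz"])
im=read_camera("wrist")
print(proj(ci,[[.4625,.213,.105],[.4878,.3395,.105],[.437,.0875,.105]]))
for d in silhouettes("wrist","wide_caddy_grip")[:2]: print(d["p"],d["box"])
cv2.imwrite("pics/w1.png",im)
```

```text
1.75 [0.45483136 0.22223391 0.20221186] [-2.56866527e-05  7.72543606e-01  6.34961704e-01  9.84291336e-05] [ 2.95719137e-01  1.91402122e-01 -1.86257308e-01  1.19297463e+00
  1.22722630e-04  2.06139390e+00]
[[ 0.194  0.981  0.   ]
 [ 0.981 -0.194  0.   ]
 [ 0.     0.    -1.   ]]
[0.47000965 0.299146   0.34460623]
[[329.93900016 207.19460413]
 [332.72285882  27.05395387]
 [327.55696178 337.85502109]]
0.9 [289.4, 14.3, 79.1, 333.0]
```

View pics/w1.png

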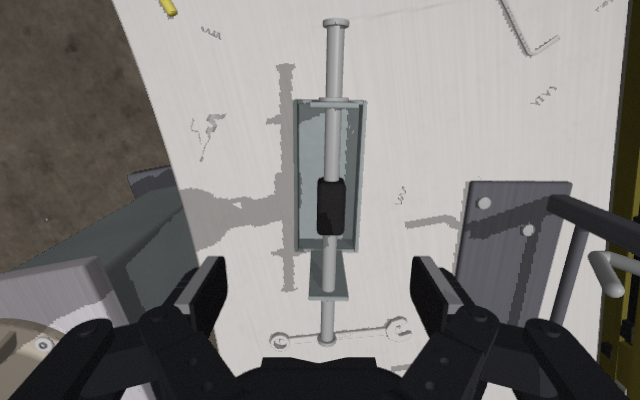

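The wrist view shows the grip at (331,207), against a predicted (330,207). The bar runs from (335,22) to (327,341), in line with the tool's x. I'll descend and grip.

Emit:
{"fn": "send_rows", "kwargs": {
  "series": [-0.75,0.9,2,0,0,0,1,-0.75,0.9,4.5,0,0,0,1,-0.75,0.9,7,0,0,0,1,-0.75,0.9,9.5,0,0,0,1,-0.75,0.9,11.7,0,0,0,1,-0.75,0.9,11.7,0,0,0,1,-0.75,0.9,11.7,0,0,0,1]
}}

```text
clock: 2.43
tcp_pos: [0.4609, 0.2132, 0.0845]
orientation: [-0.001, 0.773, 0.635, -0.001]
wrist_force: [0.2, 0.3, 1.0]
finger_gap: 0.0852
```

Emit:
{"fn": "send_rows", "kwargs": {
  "series": [0,0,0,0,0,0,0,0,0,0,0,0,0,0,0,0,0,0,0,0,0,0,0,0,0,0,0,0,0,0,0,0,0,0,0,0,0,0,0,0,0,0,0,0,0,0,0,0,0,0,0,0,0,0,0,0,0,0,0,0,0,0,0,0,0,0,0,0,0,0],
  "newtons": 60
}}

```text
clock: 3.27
tcp_pos: [0.4631, 0.2134, 0.0861]
orientation: [0.0, 0.773, 0.634, 0.001]
wrist_force: [1.0, 0.0, 6.3]
finger_gap: 0.0211
```

Emit:
{"fn": "send_rows", "kwargs": {
  "series": [0,0,-1,0,0,0,0,0,0,-2.5,0,0,0,0,0,0,-4.5,0,0,0,0,0,0,-6.5,0,0,0,0,0,0,-8.5,0,0,0,0,0,0,-10.5,0,0,0,0,0,0,-12,0,0,0,0,0,0,-12.5,0,0,0,0,0,0,-12.5,0,0,0,0,0,0,-12.5,0,0,0,0]
}}

```text
clock: 4.1
tcp_pos: [0.4615, 0.2131, 0.2093]
orientation: [-0.0, 0.773, 0.634, -0.001]
wrist_force: [0.3, -0.4, -4.1]
finger_gap: 0.0212
```

Emit:
{"fn": "send_rows", "kwargs": {
  "series": [-1,0,0,0,0,0,0,-2.5,0,0,0,0,0,0,-4.5,0,0,0,0,0,0,-6.5,0,0,0,0,0,0,-8.5,0,0,0,0,0,0,-10.5,0,0,0,0,0,0,-12.3,0,0,0,0,0,0,-13.4,0,0,0,0,0,0,-13.7,0,0,0,0,0,0,-13.7,0,0,0,0,0,0]
}}

```text
clock: 4.93
tcp_pos: [0.4348, 0.0781, 0.2096]
orientation: [-0.0, 0.774, 0.633, -0.0]
wrist_force: [-0.2, 0.3, -2.9]
finger_gap: 0.0211
```

Run:
```python
from h import *
s=get_state();print(s["clock"],s["tcp_pos"],s["orientation"],s["wrist_force"],s["ft_torque"],s["finger_gap"])
a=read_camera("scene");b=read_camera("wrist")
for c in ("scene","top"):
    pass
cv2.imwrite("pics/m.png",np.vstack([cv2.resize(a,(480,300)),cv2.resize(b,(480,300))]))
```

```text
4.9333 [0.43477209 0.07813868 0.20958918] [-4.40706165e-04  7.73842136e-01  6.33378277e-01 -3.35818057e-04] [-0.24318527  0.29094993 -2.91007126] [-0.02080017  0.00495223  0.02398694] 0.021071791476821276
```

View pics/m.png

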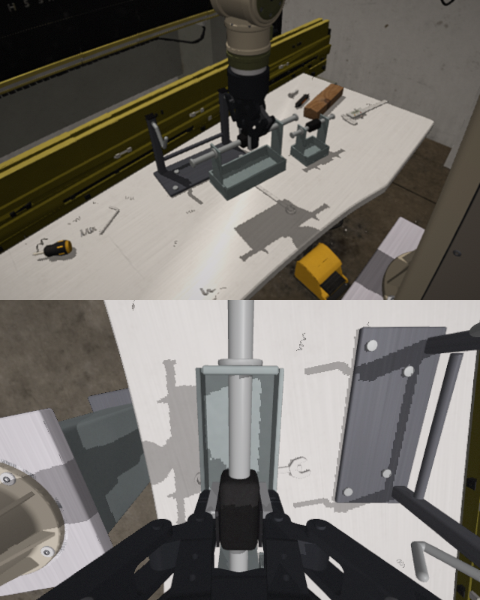

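The caddy is held level in front of the stand and the narrow caddy is untouched. I'll cross-check the stand pose using the wrist view: base corners at (333,497) and (362,327) in the half-picture.

Run:
```python
from h import *
ci=camera_info("wrist")
f=4/3
for uv in [(333,497),(362,327)]: print(onz(ci,(uv[0]*f,(uv[1]-300)*f),.01).round(4))
# right hook V region, stand-frame prediction
c,s=np.cos(np.radians(-11.5)),np.sin(np.radians(-11.5)); O=np.array([.629,.041])
def W(x,y,z): return [O[0]+c*x-s*y,O[1]+s*x+c*y,z]
P=[W(0,-107,0)]
for n,p in dict(V=(0,-.107,.143),tip=(-.024,-.107,.18),Vl=(0,.107,.143),tipl=(-.024,.107,.18),topR=(.056,-.107,.195),topL=(.056,.107,.195)).items():
    q=proj(ci,W(*p))[0];print(n,q.round(),"half:",(q*.75+[0,300]).round())
im=read_camera("wrist"); im=cv2.imread("pics/m.png")
for p in [(0,-.107,.143),(-.024,-.107,.18),(0,.107,.143),(-.024,.107,.18),(.056,-.107,.195),(.056,.107,.195),(-.04,.13,.01),(-.04,-.13,.01)]:
    q=proj(ci,W(*p))[0]*.75+[0,300]; cv2.circle(im,tuple(int(v) for v in q),3,(0,0,255),-1)
cv2.imwrite("pics/m2.png",cv2.resize(im[300:,280:],None,fx=2.5,fy=1.9))
```

```text
[ 0.5618 -0.0639  0.01  ]
[0.6169 0.1773 0.01  ]
V [565. 337.] half: [424. 553.]
tip [570. 376.] half: [428. 582.]
Vl [654.  41.] half: [491. 331.]
tipl [682.  29.] half: [511. 321.]
topR [717. 399.] half: [538. 599.]
topL [918.  18.] half: [688. 314.]
```

View pics/m2.png

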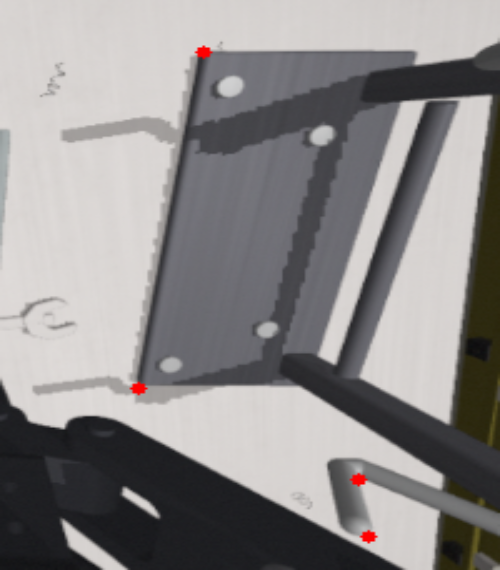

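The reprojected stand matches to a few mm, well inside the V mouth. I'll go in.

Emit:
{"fn": "send_rows", "kwargs": {
  "series": [0,1,0,0,0,0,0,0,3,0,0,0,0,0,0,5.5,0,0,0,0,0,0,8,0,0,0,0,0,0,10.5,0,0,0,0,0,0,13,0,0,0,0,0,0,15.5,0,0,0,0,0,0,17.5,0,0,0,0,0,0,19,0,0,0,0,0,0,19.6,0,0,0,0,0]
}}

```text
clock: 5.92
tcp_pos: [0.6304, 0.0405, 0.2089]
orientation: [0.0, 0.773, 0.634, 0.0]
wrist_force: [0.0, 0.1, -3.6]
finger_gap: 0.0213
```

Emit:
{"fn": "send_rows", "kwargs": {
  "series": [0,0,0,0,0,0,0,0,0,0,0,0,0,0,0,0,0,0,0,0,0]
}}

```text
clock: 6.17
tcp_pos: [0.6266, 0.041, 0.2099]
orientation: [-0.0, 0.773, 0.634, -0.0]
wrist_force: [-0.3, -0.3, -2.9]
finger_gap: 0.0212
```

Run:
```python
from h import *
s=get_state();print(s["clock"],s["tcp_pos"],s["orientation"],s["wrist_force"],s["finger_gap"])
M=rot(s["orientation"]);d=M.T@(np.array([.629,.041,.1313])-s["tcp_pos"]);print("tool delta cm",d*100)
a=read_camera("scene");t=read_camera("top");b=read_camera("wrist")
A=cv2.resize(a[80:260,160:360],(500,450),interpolation=2);B=cv2.resize(t[110:230,230:370],(300,257),interpolation=2)
o=np.zeros((450,800,3),np.uint8);o[:,:500]=A;o[:257,500:]=B;o[257:257+188,500:]=cv2.resize(b,(300,188))
cv2.imwrite("pics/n.png",np.clip(o*1.4,0,255).astype(np.uint8))
```

```text
6.1667 [0.62660409 0.04101221 0.20994565] [-4.80412088e-04  7.73044225e-01  6.34351838e-01 -3.75046217e-04] [-0.26694272 -0.25135115 -2.85155113] 0.021221238245926137
tool delta cm [0.04533607 0.24480435 7.86427365]
```

View pics/n.png

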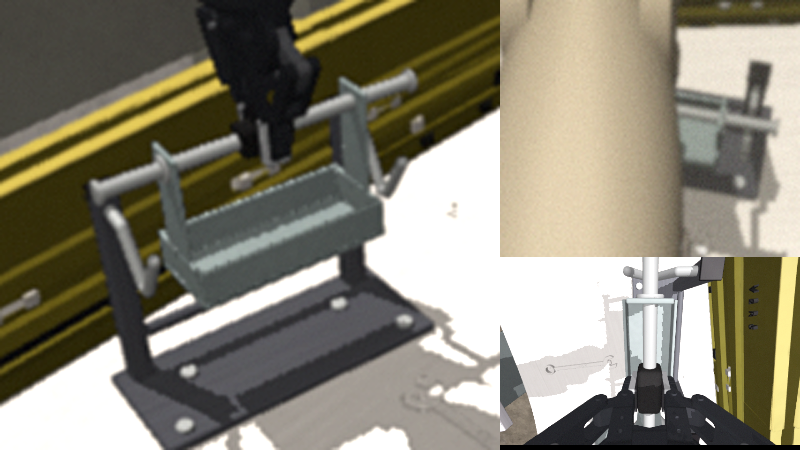

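The bar is above both V's: in the wrist view the left hook straddles it, and in the scene view the tray sits between the hooks. Lowering now, slowly near the seat.

Emit:
{"fn": "send_rows", "kwargs": {
  "series": [0,0.1,1,0,0,0,0,0,0.1,2,0,0,0,0,0,0.2,3,0,0,0,0,0,0.2,4,0,0,0,0,0,0.2,5,0,0,0,0,0,0.2,5.8,0,0,0,0,0,0.2,6.4,0,0,0,0,0,0.2,6.8,0,0,0,0,0,0.2,7,0,0,0,0,0,0.2,7,0,0,0,0]
}}

```text
clock: 7.15
tcp_pos: [0.6293, 0.0401, 0.1397]
orientation: [-0.0, 0.773, 0.634, -0.0]
wrist_force: [-0.4, -1.1, -4.1]
finger_gap: 0.0212
```

Emit:
{"fn": "send_rows", "kwargs": {
  "series": [0,0,0.1,0,0,0,0,0,0,0.2,0,0,0,0,0,0,0.3,0,0,0,0,0,0,0.4,0,0,0,0,0,0,0.4,0,0,0,0]
}}

```text
clock: 7.57
tcp_pos: [0.6295, 0.0401, 0.1361]
orientation: [0.0, 0.773, 0.634, 0.0]
wrist_force: [-0.1, -0.3, -3.4]
finger_gap: 0.021
```

Emit:
{"fn": "send_rows", "kwargs": {
  "series": [0,0,0.1,0,0,0,0,0,0,0.2,0,0,0,0,0,0,0.3,0,0,0,0,0,0,0.3,0,0,0,0]
}}

```text
clock: 7.9
tcp_pos: [0.6293, 0.0401, 0.1329]
orientation: [-0.0, 0.773, 0.634, -0.0]
wrist_force: [-0.4, 0.5, -3.3]
finger_gap: 0.0213
```

No contact yet. Continuing gently.

Emit:
{"fn": "send_rows", "kwargs": {
  "series": [0,0,0.1,0,0,0,0,0,0,0.2,0,0,0,0,0,0,0.2,0,0,0,0]
}}

```text
clock: 8.15
tcp_pos: [0.6296, 0.0401, 0.1312]
orientation: [0.0, 0.773, 0.634, 0.0]
wrist_force: [0.5, -0.1, -3.8]
finger_gap: 0.0211
```

Emit:
{"fn": "send_rows", "kwargs": {
  "series": [0,0,0.1,0,0,0,0,0,0,0.1,0,0,0,0,0,0,0.1,0,0,0,0]
}}

```text
clock: 8.4
tcp_pos: [0.6297, 0.0401, 0.1308]
orientation: [0.0, 0.773, 0.634, 0.0]
wrist_force: [-1.4, 0.2, 0.6]
finger_gap: 0.0209
```

Run:
```python
from h import *
s=get_state();print(s["clock"],s["tcp_pos"],s["wrist_force"],s["ft_torque"])
a=read_camera("scene");b=read_camera("wrist")
A=cv2.resize(a[80:260,160:360],(500,450),interpolation=2);B=cv2.resize(b[0:200,200:500],(300,200))
o=np.zeros((450,800,3),np.uint8);o[:,:500]=A;o[:200,500:]=B
cv2.imwrite("pics/p.png",np.clip(o*1.4,0,255).astype(np.uint8))
```

```text
8.4 [0.62970713 0.04007405 0.13079365] [-1.38142622  0.20333185  0.57640139] [-0.00606848  0.18025638  0.22712992]
```

View pics/p.png

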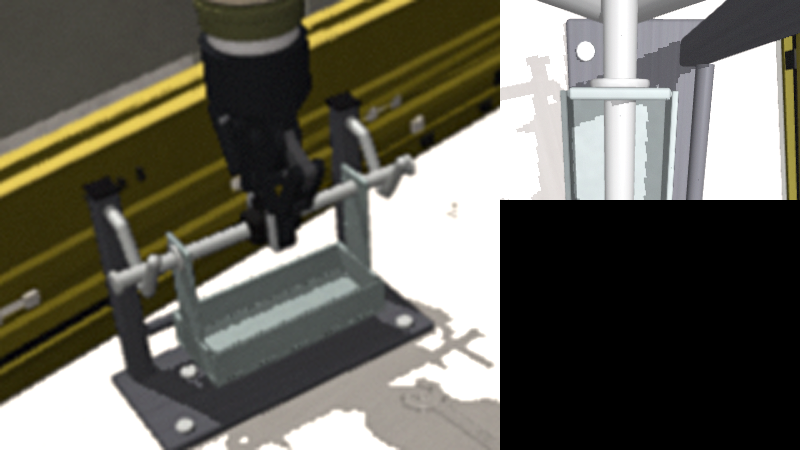

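Contact has started: the weight is coming off and both ends are in the V's in the scene view. I'll lower a little more so both ends are down.

Emit:
{"fn": "send_rows", "kwargs": {
  "series": [0,0,0.05,0,0,0,0,0,0,0.1,0,0,0,0,0,0,0.1,0,0,0,0]
}}

```text
clock: 8.75
tcp_pos: [0.6298, 0.04, 0.1306]
orientation: [0.001, 0.773, 0.634, 0.001]
wrist_force: [-3.1, -0.4, 7.3]
finger_gap: 0.0212
```

Run:
```python
from h import *
s=get_state();print(s["clock"],s["tcp_pos"],s["orientation"],s["wrist_force"],s["ft_torque"])
```

```text
8.75 [0.62978834 0.0400473  0.13062197] [5.77127749e-04 7.73235398e-01 6.34118531e-01 6.11988928e-04] [-3.14827634 -0.36584023  7.30269962] [0.01198749 0.52234444 0.27833447]
```

Emit:
{"fn": "send_rows", "kwargs": {
  "series": [0,-0.1,0,0,0,-0.4,0,0,-0.1,0,0,0,-0.4,0,0,-0.1,0,0,0,-0.4,0],
  "newtons": 20
}}

```text
clock: 9.0
tcp_pos: [0.6297, 0.0401, 0.1305]
orientation: [0.001, 0.771, 0.636, 0.001]
wrist_force: [-1.0, -0.3, 5.4]
finger_gap: 0.0209
```

Run:
```python
from h import *
s=get_state();print(s["clock"],s["tcp_pos"],s["orientation"],s["wrist_force"],s["ft_torque"])
```

```text
9.0 [0.62967725 0.04011003 0.13051452] [0.00108783 0.77131729 0.63644882 0.00116187] [-0.98081167 -0.25939726  5.4356005 ] [-0.1216384   0.02190613 -0.15615361]
```

Side load is down to 1 N with a net upward push, so both ends are seated. Releasing.

Emit:
{"fn": "send_rows", "kwargs": {
  "series": [0,0,0,0,0,0,0.35,0,0,0,0,0,0,0.45,0,0,0,0,0,0,0.55,0,0,0,0,0,0,0.6,0,0,0,0,0,0,0.6,0,0,0,0,0,0,0.6,0,0,0,0,0,0,0.6]
}}

```text
clock: 9.58
tcp_pos: [0.6284, 0.0403, 0.129]
orientation: [-0.0, 0.771, 0.637, -0.0]
wrist_force: [0.5, 0.4, 0.5]
finger_gap: 0.0514
```

Run:
```python
from h import *
s=get_state();print(s["clock"],s["tcp_pos"],s["wrist_force"],s["finger_gap"])
a=read_camera("scene");b=read_camera("wrist")
A=cv2.resize(a[80:260,160:360],(500,450),interpolation=2);B=cv2.resize(b,(300,188))
o=np.zeros((450,800,3),np.uint8);o[:,:500]=A;o[:188,500:]=B
cv2.imwrite("pics/q.png",np.clip(o*1.4,0,255).astype(np.uint8))
```

```text
9.5833 [0.62841738 0.04028999 0.12895701] [0.54492518 0.40241198 0.48039068] 0.051362692665315186
```

View pics/q.png

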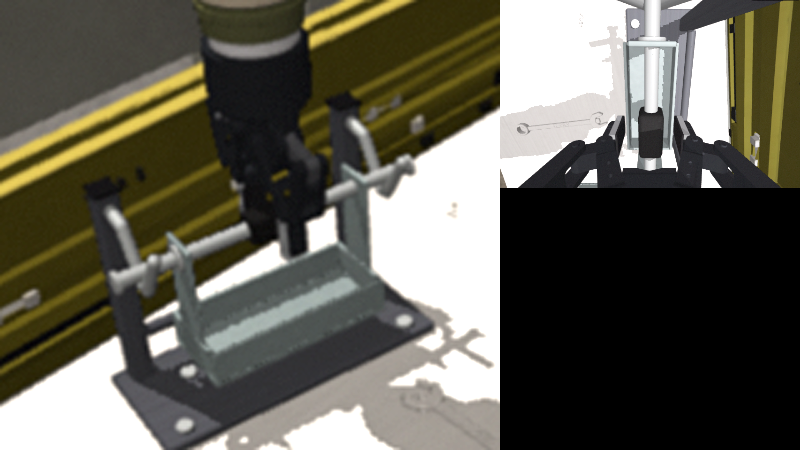

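The fingers are clear on both sides of the grip, and the bar sits in both hooks, unmoved. Retreating straight up.

Emit:
{"fn": "send_rows", "kwargs": {
  "series": [0,0,-0.7,0,0,0,0.6,0,0,-2,0,0,0,0.6,0,0,-3.5,0,0,0,0.6,0,0,-5,0,0,0,0.6,0,0,-7,0,0,0,0.6,0,0,-9,0,0,0,0.6,0,0,-11,0,0,0,0.6,0,0,-12,0,0,0,0.6,0,0,-12,0,0,0,0.6,0,0,-12,0,0,0,0.6]
}}

```text
clock: 10.52
tcp_pos: [0.6288, 0.0402, 0.2494]
orientation: [0.0, 0.771, 0.637, 0.0]
wrist_force: [0.0, 0.7, -0.1]
finger_gap: 0.0507
```

Emit:
{"fn": "send_rows", "kwargs": {
  "series": [0,0,0,0,0,0,0.6,0,0,0,0,0,0,0.6,0,0,0,0,0,0,0.6,0,0,0,0,0,0,0.6,0,0,0,0,0,0,0.6,0,0,0,0,0,0,0.6,0,0,0,0,0,0,0.6,0,0,0,0,0,0,0.6,0,0,0,0,0,0,0.6,0,0,0,0,0,0,0.6]
}}

```text
clock: 11.35
tcp_pos: [0.6285, 0.0402, 0.2492]
orientation: [-0.0, 0.771, 0.637, 0.0]
wrist_force: [0.4, -0.3, 0.2]
finger_gap: 0.0513
```

Run:
```python
from h import *
a=read_camera("scene");b=read_camera("wrist")
s=get_state();print(s["clock"],s["tcp_pos"],s["wrist_force"])
for _ in range(4): a2=read_camera("scene")
print("change",cv2.absdiff(cv2.GaussianBlur(a,(5,5),0),cv2.GaussianBlur(a2,(5,5),0)).max())
A=cv2.resize(a2[80:260,160:360],(500,450),interpolation=2);B=cv2.resize(b,(300,188))
o=np.zeros((450,800,3),np.uint8);o[:,:500]=A;o[:188,500:]=B;o[200:388,500:]=cv2.resize(a2,(300,188))
cv2.imwrite("pics/r.png",np.clip(o*1.4,0,255).astype(np.uint8))
```

```text
11.45 [0.62850081 0.04025142 0.24917796] [-0.15902354 -0.11435855  0.45661627]
change 18
```

View pics/r.png

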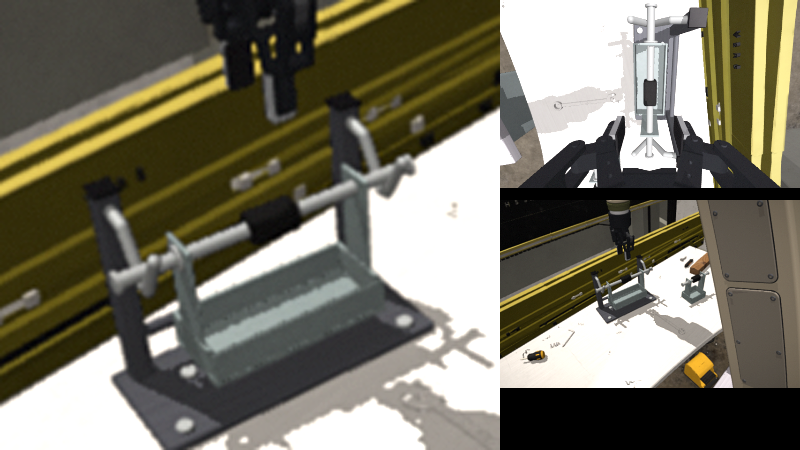

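The caddy hangs in both hooks and the arm is clear. I'll let it settle, check that it's level and still, then hand in.

Emit:
{"fn": "send_rows", "kwargs": {
  "series": [0,0,0,0,0,0,0.6,0,0,0,0,0,0,0.6,0,0,0,0,0,0,0.6,0,0,0,0,0,0,0.6,0,0,0,0,0,0,0.6,0,0,0,0,0,0,0.6,0,0,0,0,0,0,0.6,0,0,0,0,0,0,0.6,0,0,0,0,0,0,0.6,0,0,0,0,0,0,0.6]
}}

```text
clock: 12.48
tcp_pos: [0.6285, 0.0402, 0.2492]
orientation: [-0.0, 0.771, 0.637, 0.0]
wrist_force: [0.4, 0.2, 0.8]
finger_gap: 0.0512
```

Emit:
{"fn": "send_rows", "kwargs": {
  "series": [0,0,0,0,0,0,0.6,0,0,0,0,0,0,0.6,0,0,0,0,0,0,0.6,0,0,0,0,0,0,0.6,0,0,0,0,0,0,0.6,0,0,0,0,0,0,0.6,0,0,0,0,0,0,0.6,0,0,0,0,0,0,0.6,0,0,0,0,0,0,0.6,0,0,0,0,0,0,0.6]
}}

```text
clock: 13.32
tcp_pos: [0.6285, 0.0402, 0.2492]
orientation: [0.0, 0.771, 0.637, 0.0]
wrist_force: [-0.4, -0.2, 0.7]
finger_gap: 0.0513
```

Run:
```python
from h import *
ci=camera_info("scene")
for p in [(117,280),(407,166)]: print("bar end z=.15:",onz(ci,(160+p[0]/2.5,80+p[1]/2.5),.15).round(4))
f=[read_camera("scene").astype(float) for _ in range(8)]
d=abs(np.mean(f[:4],0)-np.mean(f[4:],0)); print("caddy",d[140:240,200:330].mean(),"static",d[300:390,100:300].mean())
s=get_state();print(s["clock"],s["wrist_force"])
print(hand_in())
```

```text
bar end z=.15: [0.6556 0.1658 0.15  ]
bar end z=.15: [ 0.6025 -0.0856  0.15  ]
caddy 0.4417628205128205 static 0.3237361111111111
13.7167 [ 0.02754271 -0.25999042  1.02831009]
the job is handed in; nothing more can be done
None
```

The wide caddy is hanging on the hook stand with one bar end in each hook, and I handed the job in at 13.7 s. I gripped it by its rubber block and carried it in from the front. I lowered it until the wrist force showed the hooks carrying it, opened the jaws, and backed off straight up about 12 cm.

- **Level and seated:** assuming the seated height of 150 mm, the bar ends come out 257 mm apart, against an expected 260 or so. The bar centre is at (0.629, 0.040), within about 1 mm of the stand origin I had estimated.
- **Still:** picture change around the caddy was about the same as camera noise, 0.44 against 0.32 on a static patch. An earlier check, soon after release, gave a highest single-pixel change of 18, which I took as noise and did not follow up.
- **Forces:** the highest wrist force I read was about 8 N, and it was within about 1 N of zero at the end, with the gripper touching nothing.
- **Side load:** at first contact the load was slightly uneven, about 3 N sideways. I shifted 1 mm and turned 0.4° before letting go, which brought it down to 1 N.
- **Narrow caddy:** it was never touched and is still standing. In the last picture it was partly hidden by the arm.

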